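# Blind-emboss a card in the treadle press

### The arm

A 7-joint arm with a two-finger parallel gripper is mounted at the origin on the work surface. World frame = base frame: x ahead of the robot, y to its left, z up, the work surface at z = 0. Lengths are in mm, angles in rad, forces in N, time in s.
With the tool pointing down it reaches from about 425 to 1025 mm from the base axis. Payload 3.6 kg.
Tool frame: the origin (TCP) lies at the centre of the arm's flange, where the gripper is bolted on; the fingertips stand 173 mm ahead of it and the grasp point (between the pads) lies 155 mm ahead of it; y points along the fingers, x is the direction in which the jaws open and shut, and the axes are right-handed (so a half turn about y gives the same grasp; the last joint's range is limited). The gripper opens to 85 mm and grips with 20 to 120 N. Pads are 22 mm wide; open, the fingers measure 114 mm over their backs; the gripper's body (76 mm by 85 mm) begins 54 mm behind the grasp point. The pads swing forward as they close: fully open they stand 13 mm farther back than shut.
Start: joints at [-1.266, 0.591, 0.048, 1.609, -0.033, 0.943, -0.034], TCP at [280.85, 668.396, 404.702] pointing down, gripper open.
Joint ranges: [-2.69, 2.69], [-0.47, 2.24], [-1.27, 1.36], [0.19, 2.51], [-1.53, 4.68], [0.08, 2.07], [-3.09, 3.09]. Speed limits (rad/s): [2.57, 2.57, 3.14, 3.14, 3.14, 3.14, 3.14].

### API

Orientations are given as [roll, pitch, yaw] about the fixed x, y, z axes, in that order (R = Rz(yaw) Ry(pitch) Rx(roll)).
In Python, from plant import arm gives the robot as it stands. Calls block until the motion is done:
- arm.reach(position, orientation): joint-space move of the TCP to a pose.
- arm.move_linear(position, speed=150, frame=None, until_force=None): straight line of the TCP; frame=None keeps the orientation; speed is the mean speed in mm/s. With until_force (N) it stops when the force on the tool has changed by that much, and returns True; else False.
- arm.set_joints(angles): joint-space move.
- arm.move_gripper(opening, effort=None): finger opening in mm; effort is the grip in N (None keeps the last); returns when the fingers have stopped.
- arm.dwell(seconds).
- arm.ik(position, orientation): joint angles nearest the present ones, or None.
- arm.snapshot(name): name is "scene" or "top" or "wrist"; returns a dict with "image" (400x640x3 uint8, red, green, blue), "fx", "fy", "cx", "cy" (pixels), "R" (3x3) and "t" (3): a world point X has camera coordinates R X + t. Camera axes: x right, y down, z forward; pixel columns grow to the right and rows downward; lengths in mm; the calibration is good to about 2 mm. A picture is of the moment at which its call begins. There is no depth.
A pose or a line that the arm cannot do raises arm.PlanningError and nothing moves.
- arm.close_job(): hands the job in, once; it reports no verdict.
Readings, each from a call of its own:
- arm.get_time_s(): time.
- arm.get_joints(): joint angles.
- arm.get_joint_vel(): joint speeds.
- arm.get_joint_efforts(): joint torques, N m.
- arm.get_position(): TCP position.
- arm.get_eef_rot(): TCP orientation.
- arm.get_contact_force(): force on the tool from outside, world axes, zero at the start.
- arm.get_wrist_torque(): the same for the moment, N m.
- arm.get_finger_gap(): finger opening in mm.
Only numpy, scipy, OpenCV 4.12 (cv2) and the standard library are available. Lean on these libraries where they do the work, as an engineer would, in place of code of your own. Each camera call takes 0.05 s, during which the arm holds its last target.

### The job

Emboss the card in the bench press: draw the sliding bed out towards you, clear of the pressing plate, stand every relief block that is on the table face down on the card, each squarely on an outline of its own, push the bed fully in under the pressing plate and press the treadle pedal down to its stop, holding it there for a moment. Then let the pedal come up, draw the bed fully out again and put all the blocks side by side, flat and handle up, in the empty wooden tray. Blocks that get knocked out of place must be set right before pressing; leave the plant, camera and paint tube where they are.

Things in the scene. Friction and masses are not known exactly. Their poses are not given: they have to be found in the camera images.
- press: Grey bench embossing press, 193 mm high. Origin on the table under the drawn-out bed's centre; x points into the press (bed slides in along it), z up. Columns 24 mm thick at x 165, y +-125 mm; crosshead x 142-188, from 159 mm up; sprung pressing plate x 110-220, y +-100 mm, underside 104 mm up, drops 28 mm with the pedal. Pedal on its -y side.
- bed (a joint): Slide of the bed along press x, m: 0 = fully out on its stop, 0.165 = fully in under the plate; below 0.07 the outlines are clear of the plate. Friction about 4 N; stays where left. The bed is an aluminium tray, 120 x 200 mm inside, lips 8 mm high, with a fixed white card, top 40 mm above the table.
- bed_handle (a point): Point on the axis of the bed's pull handle, an upright dark wooden cylinder 26 mm thick that reaches from 40 to 90 mm above the table, on the robot's side of the bed; this point is 70 mm above the table. It is 127 mm from the bed's centre.
- pedal (a joint): Treadle pedal angle in rad: 0 = up (rest), 0.35 = down on its stop; a spring lifts it. About 11 N at the rubber pad holds it fully down.
- pedal_pad (a point): Centre of the rubber-covered top of the pedal, near its raised free end: press here, downwards. The pedal is a steel plate 125 x 70 mm on the -y side of the press, hinged about press y at its far end (about 95 mm in press +x from here, 22 mm above the table), at rest sloping up 0.4 rad towards the robot. This point sinks from 68 to 35 mm above the table.
- tray: Shallow open dark wooden tray, 200 (its x) x 114 (its y) x 16 mm, walls and floor 5 mm thick, fixed to the table. Origin at the centre of its underside. Three blocks fit side by side at a pitch of 60 mm along its x, each lying along its y.
- outline0 (a point): Centre of an outline (86 x 54 mm, drawn on the card) on the bed, on the card's surface; its x axis lies along the outline's long side and the press x axis. The three lie side by side at a pitch of 60 mm, this one at y = -60 mm of the bed.
- outline1 (a point): Centre of an outline (86 x 54 mm, drawn on the card) on the bed, on the card's surface; its x axis lies along the outline's long side and the press x axis. The three lie side by side at a pitch of 60 mm, this one at y = 0 mm of the bed.
- outline2 (a point): Centre of an outline (86 x 54 mm, drawn on the card) on the bed, on the card's surface; its x axis lies along the outline's long side and the press x axis. The three lie side by side at a pitch of 60 mm, this one at y = 60 mm of the bed.
- block0: Relief block: wooden block 80 x 48 mm (its x, y), 16 mm thick with a dark rubber relief face underneath, and on its top a lengthwise wooden grip bar 70 long, 20 wide and 26 mm high (42 mm high in all). Origin at the centre of its underside, z up through the grip bar. All blocks are alike; may be absent.
- block1: Relief block: wooden block 80 x 48 mm (its x, y), 16 mm thick with a dark rubber relief face underneath, and on its top a lengthwise wooden grip bar 70 long, 20 wide and 26 mm high (42 mm high in all). Origin at the centre of its underside, z up through the grip bar. All blocks are alike; may be absent.
- block2: Relief block: wooden block 80 x 48 mm (its x, y), 16 mm thick with a dark rubber relief face underneath, and on its top a lengthwise wooden grip bar 70 long, 20 wide and 26 mm high (42 mm high in all). Origin at the centre of its underside, z up through the grip bar. All blocks are alike; may be absent.
- block3: Relief block: wooden block 80 x 48 mm (its x, y), 16 mm thick with a dark rubber relief face underneath, and on its top a lengthwise wooden grip bar 70 long, 20 wide and 26 mm high (42 mm high in all). Origin at the centre of its underside, z up through the grip bar. All blocks are alike; may be absent.
- succulent: Bystander: small succulent in a paper pot about 96 mm wide, 150 mm high; origin under its centre.
- camera: Bystander: black photo camera 125 mm wide, 80 mm high; origin under its body.
- paint_tube: Bystander: paint tube 118 mm long, 34 mm wide, 20 mm high; origin under its middle.
Things that resemble listed ones, but are neither listed nor needed, are in the scene too. What is shaped like the block2 but pink is not meant. What is shaped like the block1 but turquoise is not meant.

How it is judged:
By the outcome, as a careful person would: the job done as asked, in the order asked, and still so for the second after the job is handed in, with the robot touching nothing.
Of block0, block1, block2, block3 only 2 to 3 are there at a start; the rules pass over those that are not, and their reading is None.
At some moment in a run one of block0, block1, block2, block3 may be knocked a few centimetres aside while the robot is not near it.
Once in a run the grip may slacken for a moment while it holds something.
It also fails if it takes over 210 s, if anything falls off the work surface, if the arm or the gripper's body presses on something with over 40 N, if the wrist force passes 120 N, or if a joint passes its speed limit or range.

## Working session

There is one attempt and no reset: what is moved stays moved. The work goes in short steps, each a Python script; the robot and the scene stay as the last script left them, time stands still between calls to the robot, and variables do not carry over. Pictures are saved under pics/ and viewed, and the job is handed in when it is done.

```bash
ls; mkdir -p pics; python3 - <<'E'
from plant import arm
import cv2,numpy as np,pickle
for n in ["scene","top","wrist"]:
    s=arm.snapshot(n); cv2.imwrite(f"pics/{n}0.png",cv2.cvtColor(s["image"],cv2.COLOR_RGB2BGR))
    pickle.dump(s,open(f"pics/{n}0.pkl","wb"))
    print(n,s["fx"],s["cx"],s["cy"],np.round(s["R"],3).tolist(),np.round(s["t"],1), "campos",np.round(-s["R"].T@s["t"]))
print(arm.get_time_s(),arm.get_eef_rot(),arm.get_position())
E
```

```text
pics
scene 432.03641882136566 313.4807879576354 200.38935771886239 [[-0.749, 0.663, 0.001], [0.363, 0.411, -0.836], [-0.555, -0.626, -0.548]] [ 438.4 -125.9 1479.4] campos [1195.  687.  705.]
top 507.53022946188935 312.4279795078373 196.73529166150925 [[-0.016, -1.0, -0.008], [-0.991, 0.017, -0.136], [0.136, 0.006, -0.991]] [   7.9  553.5 1284.9] campos [ 374.   -9. 1348.]
wrist 311.65699009707464 320.5811306253654 202.2785781759374 [[0.386, 0.922, -0.002], [0.874, -0.365, 0.319], [0.294, -0.125, -0.948]] [-724.4  -43.2  379.9] campos [206. 700. 372.]
0.15 [-1.57091745  0.00175166  1.17308946] [280.70800452 668.08272916 403.78778466]
```

View pics/scene0.png

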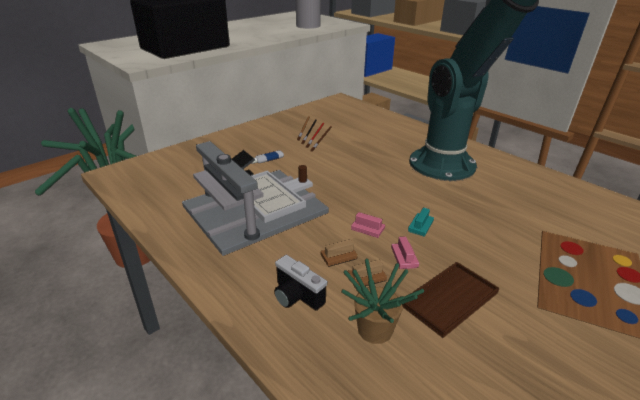

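View pics/top0.png

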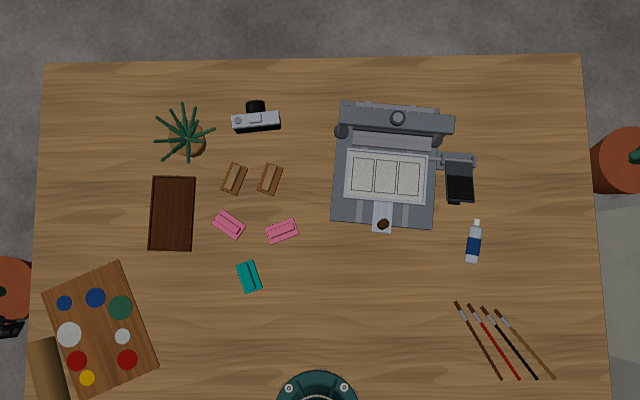

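View pics/wrist0.png

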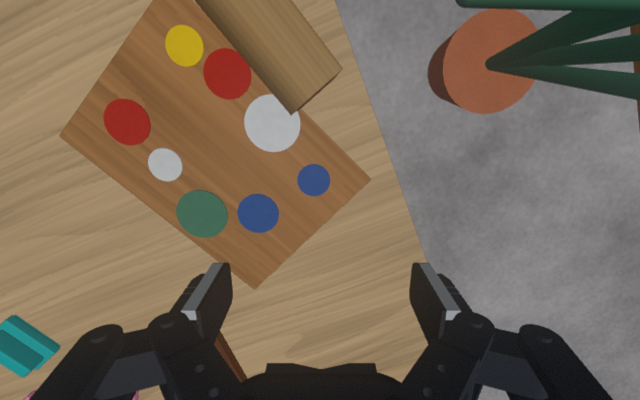

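```bash
python3 - <<'E'
import cv2
t=cv2.imread("pics/top0.png"); s=cv2.imread("pics/scene0.png")
cv2.imwrite("pics/t_press.png",cv2.resize(t[85:275,320:500],None,fx=3.1,fy=3.1,interpolation=cv2.INTER_CUBIC))
cv2.imwrite("pics/t_blocks.png",cv2.resize(t[90:300,140:310],None,fx=2.85,fy=2.85,interpolation=cv2.INTER_CUBIC)) 
cv2.imwrite("pics/s_all.png",cv2.resize(s[130:350,180:510],None,fx=2.4,fy=2.4,interpolation=cv2.INTER_CUBIC))
E
```

```text
(no output)
```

View pics/t_press.png

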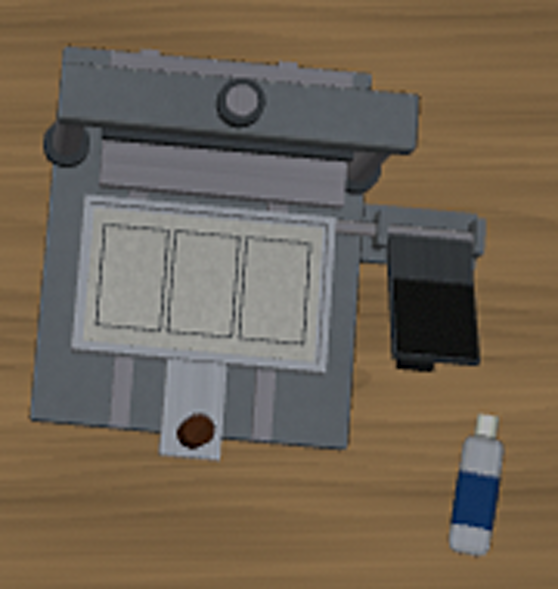

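View pics/t_blocks.png

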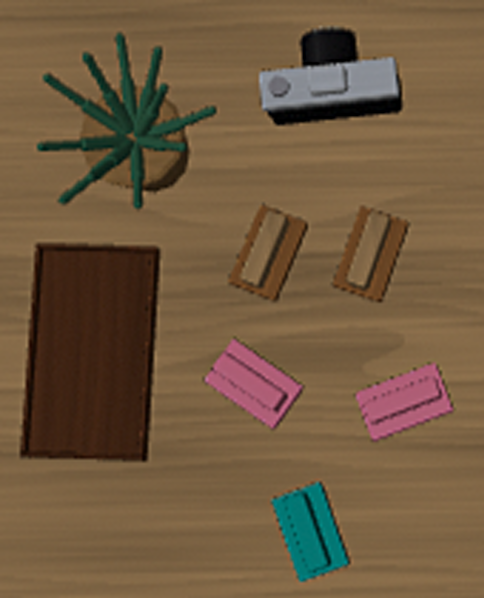

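View pics/s_all.png

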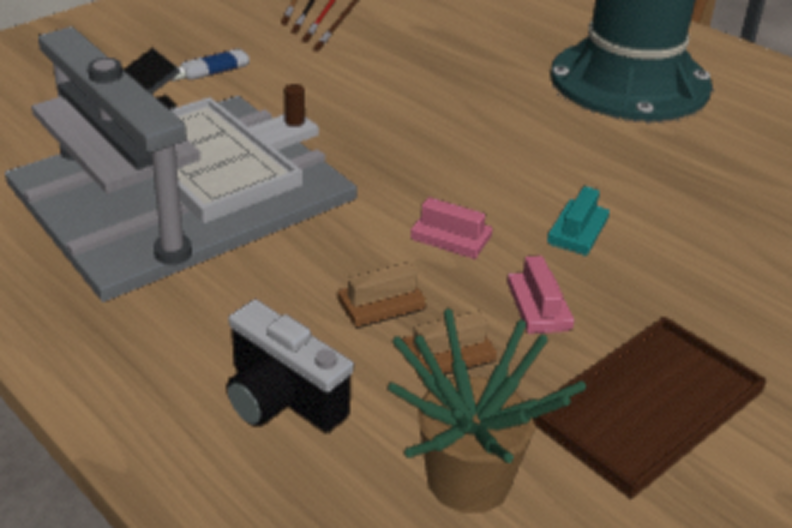

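```bash
cat > h.py <<'E'
from plant import arm
import cv2,numpy as np,pickle
def ray(s,uv,z):
    uv=np.atleast_2d(np.asarray(uv,float))
    d=np.c_[(uv[:,0]-s["cx"])/s["fx"],(uv[:,1]-s["cy"])/s["fy"],np.ones(len(uv))]@s["R"]
    c=-s["R"].T@s["t"]
    return c+d*((z-c[2])/d[:,2])[:,None]
def proj(s,X):
    p=np.atleast_2d(X)@s["R"].T+s["t"]
    return np.c_[s["fx"]*p[:,0]/p[:,2]+s["cx"],s["fy"]*p[:,1]/p[:,2]+s["cy"]]
def snap(n,name):
    s=arm.snapshot(n); cv2.imwrite(f"pics/{name}.png",cv2.cvtColor(s["image"],cv2.COLOR_RGB2BGR))
    pickle.dump(s,open(f"pics/{name}.pkl","wb")); return s
def load(name): return pickle.load(open(f"pics/{name}.pkl","rb"))
def rot(yaw): return [-np.pi/2,0,yaw]
def blobs(img,mask,amin):
    mask=cv2.morphologyEx(mask.astype(np.uint8),cv2.MORPH_CLOSE,np.ones((3,3)))
    cs,_=cv2.findContours(mask,cv2.RETR_EXTERNAL,cv2.CHAIN_APPROX_NONE)
    return sorted([c for c in cs if cv2.contourArea(c)>=amin],key=cv2.contourArea,reverse=True)
G=155.
E
python3 - <<'E'
from h import *
s=load("top0"); im=s["image"].astype(int)
hsv=cv2.cvtColor(s["image"],cv2.COLOR_RGB2HSV)
def show(n,m,a,z,roi):
    mm=np.zeros(m.shape,bool); y0,y1,x0,x1=roi; mm[y0:y1,x0:x1]=m[y0:y1,x0:x1]
    for c in blobs(im,mm,a):
        r=cv2.minAreaRect(c); b=cv2.boxPoints(r)
        print(n,cv2.contourArea(c),np.round(r[0],1),np.round(ray(s,[r[0]],z)[0]),"corners",np.round(ray(s,b,z)[:,:2]).tolist())
print(im[224,383],im[178,234],im[185,234],im[215,170],im[177,373],im[192,460], im[172,240])
show("handle",(im.max(2)<100)&(im[...,0]>1.5*im[...,2]),20,68,(205,240,365,400))
show("tray",(im.max(2)<90)&(im[...,0]>1.2*im[...,2]),200,16,(160,270,130,210))
show("card",(im.min(2)>130),200,44,(130,220,330,450))
show("pad",(im.max(2)<40),50,60,(150,220,430,490))
E
```

```text
[61 34 17] [127 101  68] [63 47 27] [63 35 18] [127 128 125] [19 20 18] [109  70  36]
handle 77.5 [382.6 223.7] [ 478. -177.   68.] corners [[482.0, -160.0], [494.0, -185.0], [474.0, -195.0], [461.0, -169.0]]
tray 3237.5 [171.3 213.1] [519. 373.  16.] corners [[423.0, 436.0], [627.0, 429.0], [617.0, 309.0], [414.0, 318.0]]
card 4234.5 [384.9 185.4] [ 579. -190.   44.] corners [[501.0, -74.0], [682.0, -94.0], [659.0, -307.0], [479.0, -284.0]]
pad 669.5 [459.5 189.5] [ 563. -378.   60.] corners [[601.0, -346.0], [600.0, -415.0], [525.0, -410.0], [526.0, -342.0]]
```

```bash
python3 - <<'E'
from h import *
arm.reach([500,-185,430],rot(np.pi/2-0.09))
s=snap("wrist","w1"); print(arm.get_time_s(),arm.get_joints())
E
```

```text
3.2917 [-0.08104077  0.34373861  0.45065124  2.02941384 -0.20417328  0.81096271
  1.97038155]
```

View pics/w1.png

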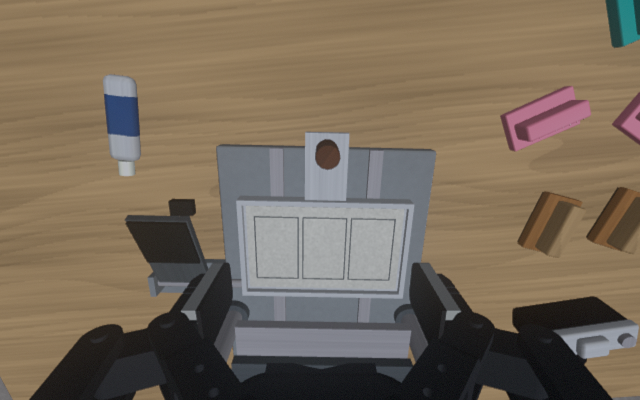

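```bash
cat >> h.py <<'E'
def outlines(s,roi,amin=400,z=40,thr=None):
    g=cv2.cvtColor(s["image"],cv2.COLOR_RGB2GRAY); y0,y1,x0,x1=roi
    g2=cv2.resize(g[y0:y1,x0:x1],None,fx=4,fy=4,interpolation=cv2.INTER_CUBIC)
    m=(cv2.adaptiveThreshold(g2,255,cv2.ADAPTIVE_THRESH_MEAN_C,cv2.THRESH_BINARY_INV,41,25)>0).astype(np.uint8)
    cs,_=cv2.findContours(m,cv2.RETR_EXTERNAL,cv2.CHAIN_APPROX_NONE)
    out=[]
    for c in cs:
        u=(c[:,0,:]+.5)/4-.5+[x0,y0]
        X=ray(s,u,z)[:,:2].astype(np.float32); r=cv2.minAreaRect(X)
        w,h=sorted(r[1])
        if 48<w<62 and 78<h<95:
            b=cv2.boxPoints(r); e=b[1]-b[0]; f=b[2]-b[1]
            l=e if np.linalg.norm(e)>np.linalg.norm(f) else f
            a=np.arctan2(l[1],l[0]); a=(a+np.pi/2)%np.pi-np.pi/2
            out.append((r[0][0],r[0][1],a,w,h))
    return sorted(out,key=lambda o:o[1])
E
python3 - <<'E'
from h import *
s=load("w1")
for o in outlines(s,(190,305,230,420)): print("outl",np.round(o,3))
t=load("top0")
for o in outlines(t,(140,215,335,440)): print("outl top",np.round(o,3))
im=s["image"].astype(int); m=(im.max(2)<130)&(im[...,0]>1.5*im[...,2]); mm=np.zeros_like(m); mm[125:185,300:350]=m[125:185,300:350]
for c in blobs(im,mm,50): print(cv2.contourArea(c),cv2.boundingRect(c),cv2.fitEllipse(c),ray(s,[cv2.fitEllipse(c)[0]],80))
E
```

```text
outl [ 5.96603e+02 -2.48774e+02 -1.10000e-01  5.59460e+01  8.83170e+01]
outl [ 6.03212e+02 -1.88945e+02 -1.07000e-01  5.55380e+01  8.83930e+01]
outl [ 6.09821e+02 -1.29275e+02 -1.10000e-01  5.59410e+01  8.83570e+01]
398.0 (316, 143, 23, 26) ((327.4585266113281, 155.89944458007812), (21.800535202026367, 23.846769332885742), 29.332157135009766) [[ 477.20269181 -174.68881581   80.        ]]
```

```bash
python3 - <<'E'
from h import *
psi=-0.109; d=np.array([np.cos(psi),np.sin(psi),0]); yaw=np.pi/2+psi
s=load("w1"); print("col guess",ray(s,[[236,312],[405,312]],20))
H=np.array([477.1,-174.9,0])
arm.reach(list(H+[0,0,330]),rot(yaw))
arm.move_gripper(60)
arm.move_linear(list(H+[0,0,226]),speed=120)
print(arm.get_contact_force())
arm.move_gripper(0,effort=40); print("gap",arm.get_finger_gap())
p=np.array(arm.get_position())
try:
    r=arm.move_linear(list(p-d*70),speed=50,until_force=14)
except arm.PlanningError as e: print(e); r=None
q=np.array(arm.get_position()); print(r,(q-p)@d,arm.get_contact_force(),q,arm.get_time_s())
E
```

```text
col guess [[ 703.71660684 -325.02283434   20.        ]
 [ 725.12108074  -80.28232445   20.        ]]
[-0.21147399  0.17745509 -0.30815386]
gap 25.188510471381587
True -51.185526823154994 [-0.1246348   0.3642731   1.74759386] [ 426.43118697 -169.48127688  226.7533975 ] 6.5583
```

```bash
python3 - <<'E'
from h import *
psi=-0.109; yaw=np.pi/2+psi
t=load("top0"); B=ray(t,[[234,178],[270,179]],20); print(B)
arm.move_gripper(60)
p=arm.get_position(); arm.move_linear([p[0],p[1],330],speed=200)
arm.reach([455,-178,430],rot(yaw)); s=snap("wrist","w2")
for o in outlines(s,(150,340,200,450)): print("outl",np.round(o,3))
m=B.mean(0)
arm.reach([m[0]-70,m[1],400],rot(np.pi/2)); s=snap("wrist","w3"); print(arm.get_time_s())
E
```

```text
[[609.76195444 206.7284377   20.        ]
 [605.42949192 110.98178589  20.        ]]
outl [ 5.46409e+02 -2.43096e+02 -1.08000e-01  5.58890e+01  8.82260e+01]
outl [ 5.52860e+02 -1.83461e+02 -1.10000e-01  5.55430e+01  8.83110e+01]
outl [ 5.59625e+02 -1.23670e+02 -1.10000e-01  5.58910e+01  8.77050e+01]
9.5583
```

View pics/w3.png

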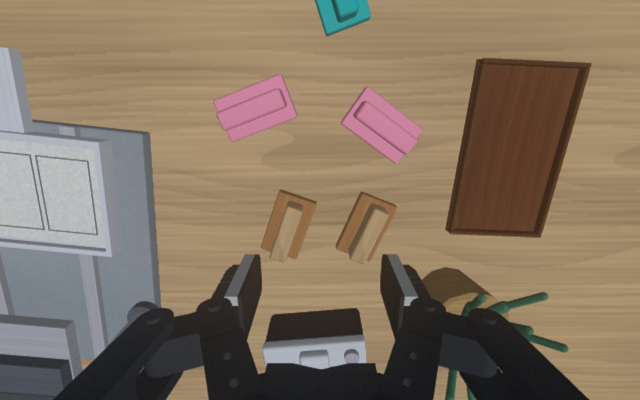

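View pics/w2.png

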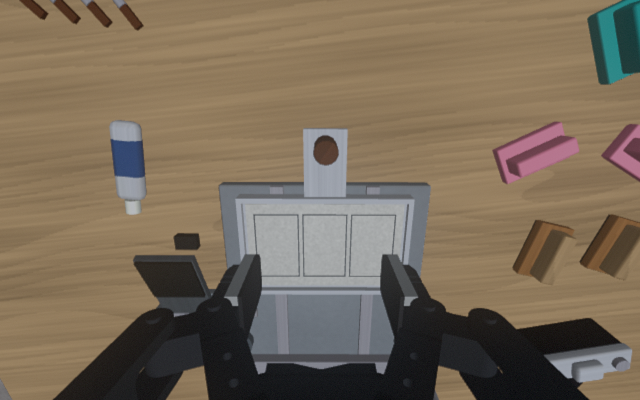

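```bash
python3 - <<'E'
from h import *
s=load("w3"); im=s["image"]
c=im[180:270,250:410]; big=cv2.resize(c,None,fx=5,fy=5,interpolation=cv2.INTER_NEAREST)
cv2.imwrite("pics/w3c.png",cv2.cvtColor(big,cv2.COLOR_RGB2BGR))
h=cv2.cvtColor(im,cv2.COLOR_RGB2HSV)
for u in [(290,225),(300,200),(270,240),(230,230),(330,200),(281,245),(369,240),(345,240)]: print(u,im[u[1],u[0]],h[u[1],u[0]])
E
```

```text
(290, 225) [164 141 108] [ 18  87 164]
(300, 200) [142 104  67] [ 15 135 142]
(270, 240) [139 103  66] [ 15 134 139]
(230, 230) [167 143 110] [ 17  87 167]
(330, 200) [154 130 100] [ 17  89 154]
(281, 245) [165 143 109] [ 18  87 165]
(369, 240) [163 140 108] [ 17  86 163]
(345, 240) [142 105  68] [ 15 133 142]
```

View pics/w3c.png

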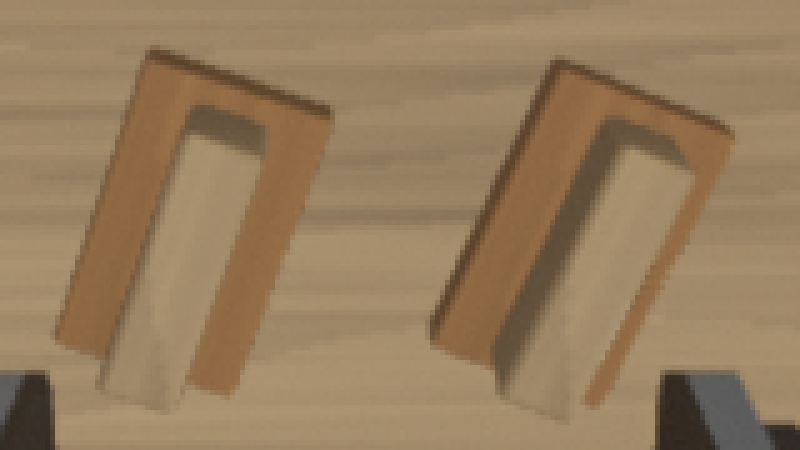

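```bash
cat >> h.py <<'E'
def blockposes(s,roi,z=16,k=4):
    y0,y1,x0,x1=roi
    im=cv2.resize(s["image"][y0:y1,x0:x1],None,fx=k,fy=k,interpolation=cv2.INTER_CUBIC)
    h=cv2.cvtColor(im,cv2.COLOR_RGB2HSV)
    m=((h[...,1]>112)&(h[...,2]>90)&(h[...,0]>8)&(h[...,0]<22)).astype(np.uint8)
    m=cv2.morphologyEx(m,cv2.MORPH_OPEN,np.ones((5,5)))
    m=cv2.morphologyEx(m,cv2.MORPH_CLOSE,np.ones((75,75)))
    cs,_=cv2.findContours(m,cv2.RETR_EXTERNAL,cv2.CHAIN_APPROX_NONE); out=[]
    for c in cs:
        u=(c[:,0,:]+.5)/k-.5+[x0,y0]
        X=ray(s,u,z)[:,:2].astype(np.float32); r=cv2.minAreaRect(X)
        w,h_=sorted(r[1])
        if w>25:
            b=cv2.boxPoints(r); e=b[1]-b[0]; f=b[2]-b[1]
            l=e if np.linalg.norm(e)>np.linalg.norm(f) else f
            a=np.arctan2(l[1],l[0]); a=(a+np.pi/2)%np.pi-np.pi/2
            out.append((r[0][0],r[0][1],a,w,h_))
    return sorted(out,key=lambda o:o[1])
E
python3 - <<'E'
from h import *
s=load("w3")
for l,r in ((250,325),(328,405)):
    print(np.round(blockposes(s,(180,270,l,r),k=4),3))
c=ray(s,[[478,59],[589,64],[541,236],[448,233]],16)[:,:2]; print(np.round(c),c.mean(0))
r=cv2.minAreaRect(c.astype(np.float32)); print(r)
E
```

```text
[[ 6.05639e+02  1.21386e+02 -3.46000e-01  5.78590e+01  8.48280e+01]]
[[ 6.10451e+02  2.10142e+02 -4.46000e-01  6.41230e+01  9.62190e+01]]
[[419. 319.]
 [424. 435.]
 [620. 429.]
 [616. 313.]] [519.75198547 374.13988386]
((519.5533447265625, 374.0619201660156), (115.88333129882812, 196.76307678222656), 88.20284271240234)
```

```bash
python3 - <<'E'
t=open("h.py").read()
t=t.replace("    m=cv2.morphologyEx(m,cv2.MORPH_CLOSE,np.ones((75,75)))\n    cs,_=cv2.findContours(m,cv2.RETR_EXTERNAL,cv2.CHAIN_APPROX_NONE); out=[]\n",
"""    cs,_=cv2.findContours(m,cv2.RETR_EXTERNAL,cv2.CHAIN_APPROX_NONE); out=[]
    cs=[np.vstack([c for c in cs if cv2.contourArea(c)>60*k])]
""")
open("h.py","w").write(t)
from h import *
s=load("w3")
for l,r in ((250,325),(328,405)):
    print(np.round(blockposes(s,(180,270,l,r),k=4),3))
E
```

```text
[[ 6.05031e+02  1.16203e+02 -3.46000e-01  4.76970e+01  8.24440e+01]]
[[ 6.07899e+02  2.10946e+02 -3.86000e-01  4.95420e+01  8.10980e+01]]
```

```bash
cat >> h.py <<'E'
PSI=-0.109
def pick(x,y,a,zb=0,safe=330,op=45,yaw=None):
    yaw=a+np.pi/2 if yaw is None else yaw
    arm.move_gripper(op)
    arm.reach([x,y,safe],rot(yaw))
    arm.move_linear([x,y,zb+194],speed=130)
    f=arm.get_contact_force(); arm.move_gripper(0,effort=70); print("pick gap",arm.get_finger_gap(),f)
    arm.move_linear([x,y,safe],speed=150); print(" lifted gap",arm.get_finger_gap(),arm.get_contact_force())
def place(x,y,yaw,zb,safe=330):
    arm.reach([x,y,safe],rot(yaw)); print(" over gap",arm.get_finger_gap(),arm.get_contact_force())
    arm.move_linear([x,y,zb+206],speed=150)
    r=arm.move_linear([x,y,zb+192],speed=20,until_force=4)
    print(" placed",r,arm.get_position(),arm.get_finger_gap())
    arm.move_gripper(45)
    arm.move_linear([x,y,safe],speed=200)
E
python3 - <<'E'
from h import *
pick(605.0,116.2,-0.346)
place(546.4,-243.1,np.pi/2+PSI,40)
arm.reach([455,-178,430],rot(np.pi/2+PSI)); s=snap("wrist","w4"); t=snap("top","t4")
print(arm.get_time_s())
E
```

```text
pick gap 18.52215333906667 [ 0.07925739  0.47297548 -0.73770785]
 lifted gap 18.295602206763355 [ 0.0098787   0.02758699 -1.86969047]
 over gap 18.535159025479015 [ 0.30573649  0.3879592  -1.42374369]
 placed True [ 546.49648163 -243.15044981  235.00357147] 18.46387695794177
17.3583
```

View pics/w4.png

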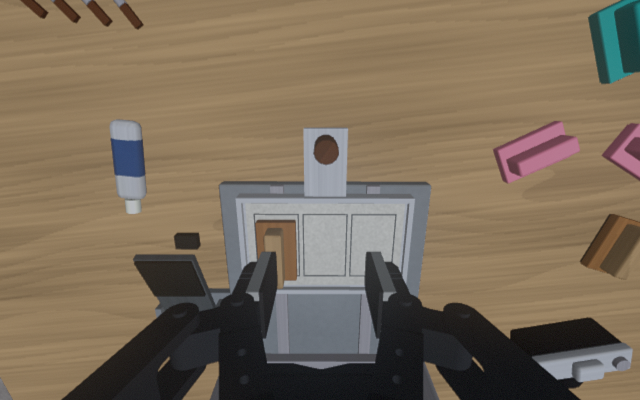

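View pics/t4.png

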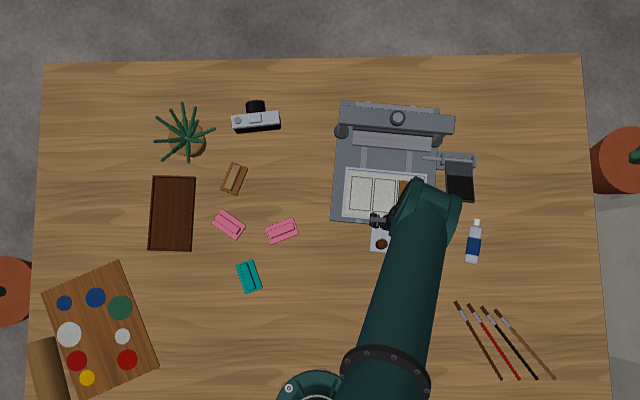

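```bash
python3 - <<'E'
from h import *
s=load("w4"); print(np.round(blockposes(s,(195,300,246,302),z=56),3))
big=cv2.resize(s["image"][195:300,235:415],None,fx=4,fy=4,interpolation=cv2.INTER_CUBIC)
cv2.imwrite("pics/w4c.png",cv2.cvtColor(big,cv2.COLOR_RGB2BGR))
E
```

```text
[[ 5.46717e+02 -2.42124e+02 -1.07000e-01  4.64650e+01  7.75410e+01]]
```

View pics/w4c.png

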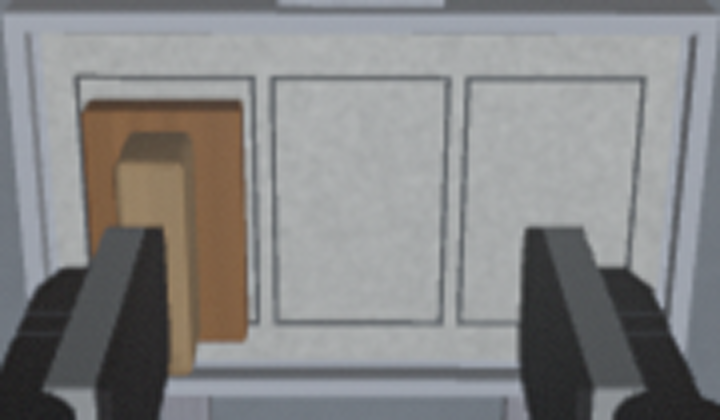

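```bash
python3 - <<'E'
from h import *
s=load("w4"); O=np.array([552.9,-183.4]); d=np.array([np.cos(PSI),np.sin(PSI)]); n=np.array([-d[1],d[0]])
def pf(u,v,z):
    X=ray(s,[[235+(u+.5)/4-.5,195+(v+.5)/4-.5]],z)[0,:2]-O; return np.round([X@d,X@n],1)
for nm,u,v,z in [("outl front",166,77,40),("base front",162,100,40),("top front",165,109,56),("top back",215,341,56),("top L",90,180,56),("top R",245,220,56),("outl L",77,77,40),("outl back",350,324,40),("gripfront top",150,160,82),("grip back",175,373,82),("gripR",193,260,82),("gripL",118,170,82)]: print(nm,pf(u,v,z))
print(-s["R"].T@s["t"])
E
```

```text
outl front [-42.9 -59.4]
base front [-35.3 -61. ]
top front [-38.9 -57.7]
top back [ 40.1 -45.4]
top L [-15.7 -81.3]
top R [ -2.4 -34.9]
outl L [-42.8 -86.7]
outl back [43.8 -2.7]
gripfront top [-34.2 -58.5]
grip back [ 34.3 -54.4]
gripR [ -3.1 -47.8]
gripL [-31.2 -67.6]
[ 375.00137344 -168.82816162  397.77924777]
```

```bash
python3 - <<'E'
from h import *
s=load("w4"); O=np.array([552.9,-183.4]); d=np.array([np.cos(PSI),np.sin(PSI)]); n=np.array([-d[1],d[0]])
for x,y,z in [(-40,-60,40),(-40,-60,45),(-40,-60,52),(-40,-60,56)]:
    u=proj(s,np.r_[O+x*d+y*n,z])[0]; print(x,y,z,(u-[235,195]+.5)*4-.5)
big=cv2.resize(s["image"][205:240,245:310],None,fx=12,fy=12,interpolation=cv2.INTER_NEAREST)
cv2.imwrite("pics/w4d.png",cv2.cvtColor(big,cv2.COLOR_RGB2BGR))
sc=load("scene0")
E
```

```text
-40 -60 40 [164.52226686  85.82890004]
-40 -60 45 [162.26645069  91.77291704]
-40 -60 52 [159.01172251 100.34904122]
-40 -60 56 [157.09920114 105.38848534]
```

View pics/w4d.png

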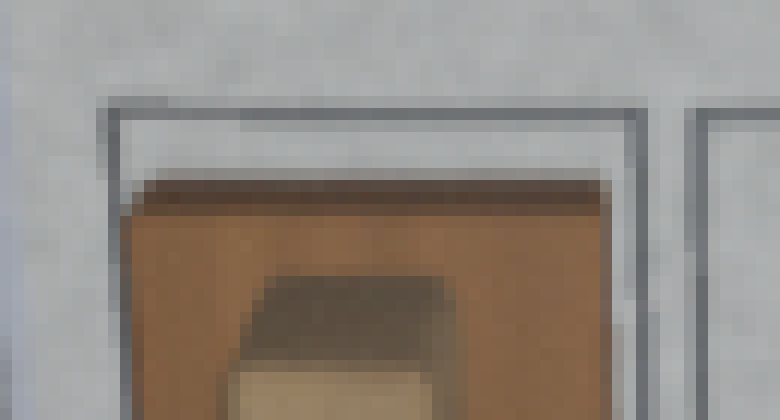

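```bash
python3 - <<'E'
from h import *
d=np.array([np.cos(PSI),np.sin(PSI)]); n=np.array([-d[1],d[0]]); Y=np.pi/2+PSI
a=np.array([546.4,-243.1])
arm.reach([*a,300],rot(Y))
pick(*a,PSI,zb=40,safe=254,op=45)
place(*(a-1.5*n-0.4*d),Y,40,safe=254)
p=arm.get_position(); arm.move_linear([p[0],p[1],330],speed=250)
pick(607.9,210.9,-0.386)
place(*(np.array([559.6,-123.7])-1.5*n-0.4*d),Y,40)
arm.reach([435,-178,430],rot(Y)); s=snap("wrist","w5")
for nm,r in (("0",(180,290,246,302)),("2",(180,290,340,400))):
    for b in blockposes(s,r,z=56):
        X=np.array(b[:2])-[552.9,-183.4]; print(nm,np.round(b,3),"press",X@d,X@n)
for o in outlines(s,(150,340,200,450)):
    X=np.array(o[:2])-[552.9,-183.4]; print("outl",np.round(o,3),X@d,X@n)
big=cv2.resize(s["image"][170:290,225:425],None,fx=4,fy=4,interpolation=cv2.INTER_CUBIC)
cv2.imwrite("pics/w5c.png",cv2.cvtColor(big,cv2.COLOR_RGB2BGR))
print(arm.get_time_s())
E
```

```text
pick gap 18.031010205300188 [0.47579299 0.03748128 0.34386068]
 lifted gap 18.588295892330663 [-0.78033872  0.02566355 -2.08457695]
 over gap 18.22786641234739 [ 0.08736755  0.18411095 -1.63184844]
 placed True [ 545.93323791 -244.56723151  235.34615719] 18.67604107152347
pick gap 18.520880353954126 [ 0.10268533 -0.48505569  0.47986907]
 lifted gap 18.45523310610322 [ 0.14621515 -0.1279209  -1.40240507]
 over gap 18.552024897361335 [-0.297076    1.3552905  -1.03608839]
 placed True [ 559.17572542 -125.1465092   234.99197269] 18.737014679813118
0 [ 5.43697e+02 -2.42967e+02 -1.08000e-01  4.59570e+01  7.41210e+01] press -2.6681006985662368 -60.214639504188106
2 [ 5.56869e+02 -1.24610e+02 -1.14000e-01  4.60190e+01  7.34650e+01] press -2.4501572170326016 58.87294858009148
outl [ 5.53386e+02 -1.83416e+02 -1.08000e-01  5.58160e+01  8.78040e+01] 0.48457186173754824 0.03719356886901002
outl [ 5.62758e+02 -1.23539e+02 -1.00000e-01  5.52810e+01  9.33230e+01] 3.2874786429250396 60.578286307398386
30.4833
```

View pics/w5c.png

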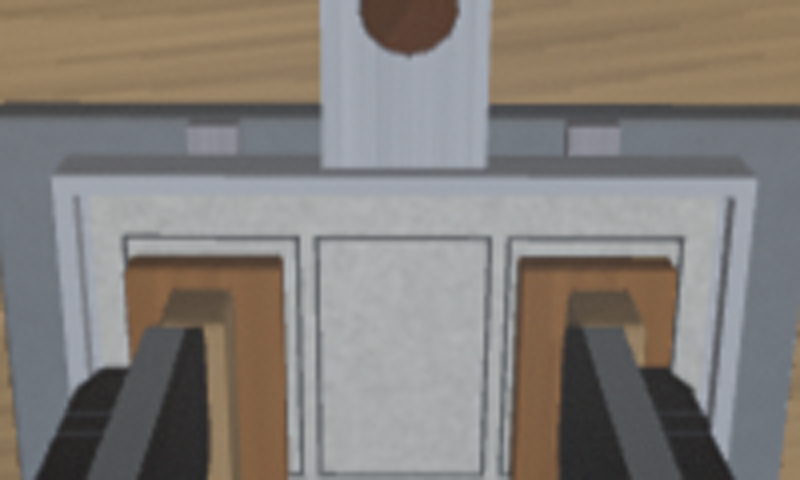

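```bash
python3 - <<'E'
from h import *
d3=np.array([np.cos(PSI),np.sin(PSI),0]); Y=np.pi/2+PSI
H=np.array([426.7,-169.6,0])
arm.move_gripper(60)
arm.reach(list(H+[0,0,330]),rot(Y))
arm.move_linear(list(H+[0,0,226]),speed=120)
arm.move_gripper(0,effort=40); print("gap",arm.get_finger_gap())
p=np.array(arm.get_position())
r=arm.move_linear(list(p+d3*120),speed=55)
q=np.array(arm.get_position()); print((q-p)@d3,arm.get_contact_force(),arm.get_finger_gap())
r=arm.move_linear(list(p+d3*168),speed=35,until_force=15)
q=np.array(arm.get_position()); print(r,(q-p)@d3,arm.get_contact_force(),arm.get_finger_gap())
arm.move_gripper(60)
q=arm.get_position(); arm.move_linear([q[0],q[1],330],speed=150)
arm.reach([480,-180,300],rot(Y)); snap("wrist","w6"); snap("scene","s6"); print(arm.get_time_s())
E
```

```text
gap 25.033858255060675
119.87426301814243 [-3.37938487 -0.78795905  4.19641758] 25.17328210721449
False 165.70223464545344 [-9.52945008 -0.27823122 10.40755385] 25.10495261187682
38.4583
```

View pics/w6.png

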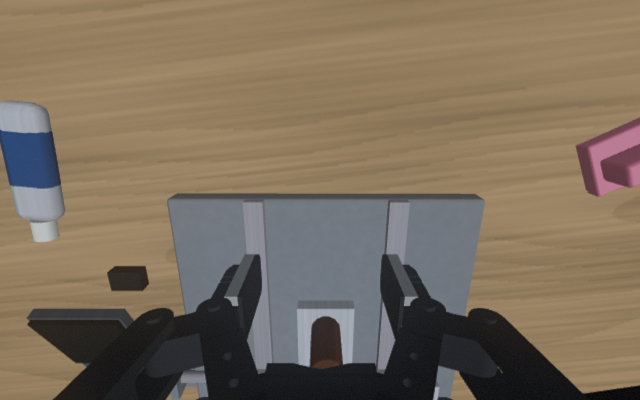

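View pics/s6.png

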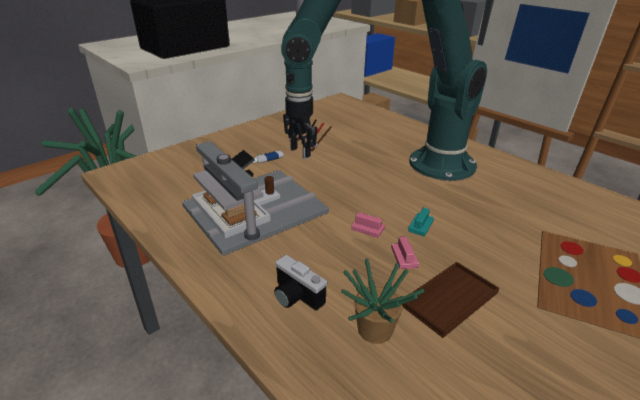

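```bash
python3 - <<'E'
from h import *
s=load("s6"); im=s["image"]
cv2.imwrite("pics/s6c.png",cv2.cvtColor(cv2.resize(im[130:260,170:340],None,fx=4.5,fy=4.5,interpolation=cv2.INTER_CUBIC),cv2.COLOR_RGB2BGR))
arm.reach([480,-365,430],rot(np.pi/2+PSI)); snap("wrist","w7")
arm.move_gripper(0)
E
```

```text
(no output)
```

View pics/s6c.png

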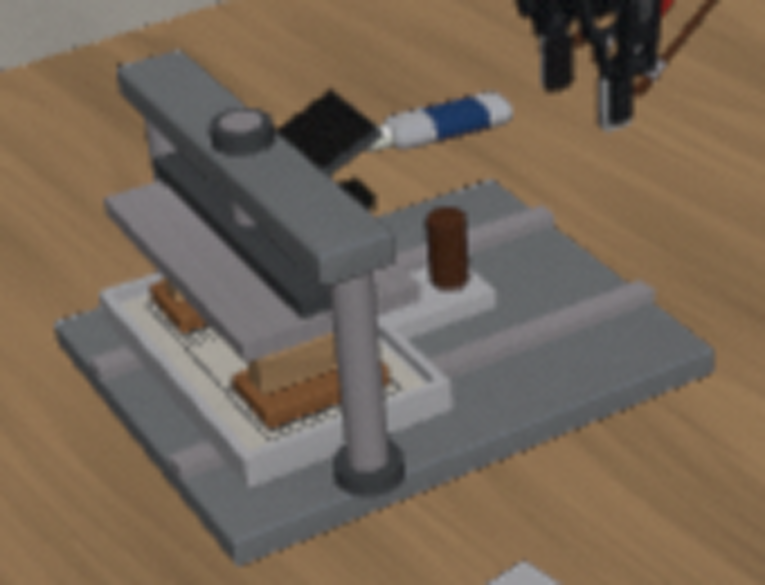

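View pics/w7.png

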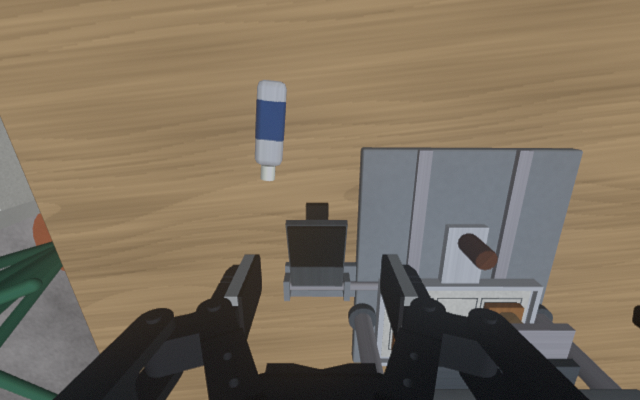

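```bash
python3 - <<'E'
from h import *
d3=np.array([np.cos(PSI),np.sin(PSI),0]);n3=np.array([-d3[1],d3[0],0]); Y=np.pi/2+PSI
s=load("w7"); P=ray(s,[[317,243]],68)[0]; O=np.array([552.9,-183.4,0]); print(P,(P-O)@d3,(P-O)@n3)
e=ray(s,[[317,222]],80)[0]; print("free edge",(e-O)@d3, "hinge",(ray(s,[[317,285]],28)[0]-O)@d3)
P[2]=0
arm.reach(list(P+[0,0,300]),rot(Y))
print(arm.get_finger_gap())
r=arm.move_linear(list(P+[0,0,173+60]),speed=60,until_force=3)
a=np.array(arm.get_position()); print("touch",r,a[2]-173,arm.get_contact_force())
r=arm.move_linear([*(P-9*d3)[:2],173+31],speed=25,until_force=20)
q=np.array(arm.get_position()); print("down",r,q[2]-173,arm.get_contact_force())
s=snap("scene","s8"); t=snap("top","t8"); print(arm.get_time_s())
E
```

```text
[ 559.03431025 -374.29900098   68.        ] 26.864717732102903 -189.09877121968773
free edge -4.378594673180552 hinge 109.85133303975424
-0.243290819719664
touch True 62.54044739602054 [ 0.35065866 -0.10513303  3.20617219]
down True 35.774413965668884 [-0.8140266   0.98900661 11.50247261]
42.8667
```

```bash
python3 - <<'E'
from h import *
q=np.array(arm.get_position())
for k in range(6):
    q[2]-=2; arm.move_linear(list(q),speed=15)
    f=arm.get_contact_force(); print(round(q[2]-173,1),round(arm.get_position()[2]-173,1),np.round(f,1))
    if f[2]>24: break
arm.dwell(1.0); print(arm.get_contact_force(),arm.get_time_s()); snap("scene","s9")
snap("wrist","w9")
i=load("s9")["image"][130:260,170:340]
cv2.imwrite("pics/s9c.png",cv2.cvtColor(cv2.resize(i,None,fx=4.5,fy=4.5,interpolation=cv2.INTER_CUBIC),cv2.COLOR_RGB2BGR))
E
```

```text
34.0 35.3 [-1.4  1.7 14. ]
32.0 35.0 [-4.   3.8 24.1]
[-3.92249609  4.41714861 23.54832263] 44.4
```

View pics/s9c.png

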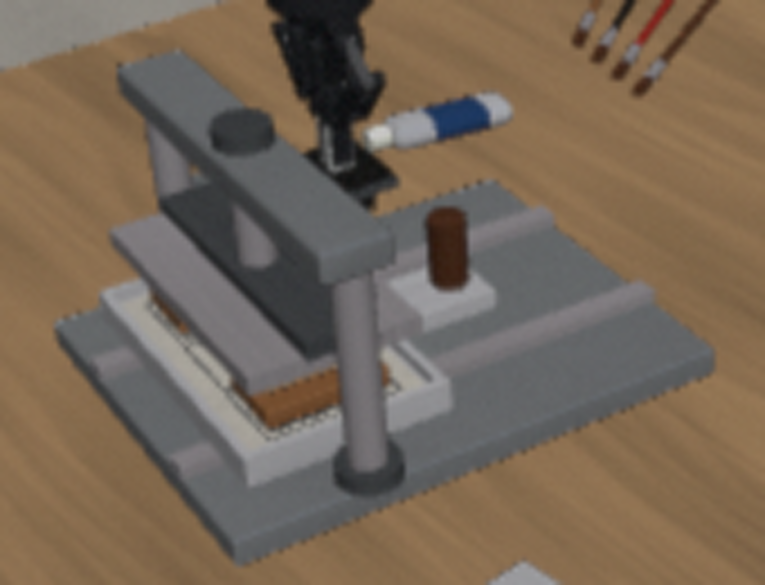

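View pics/w9.png

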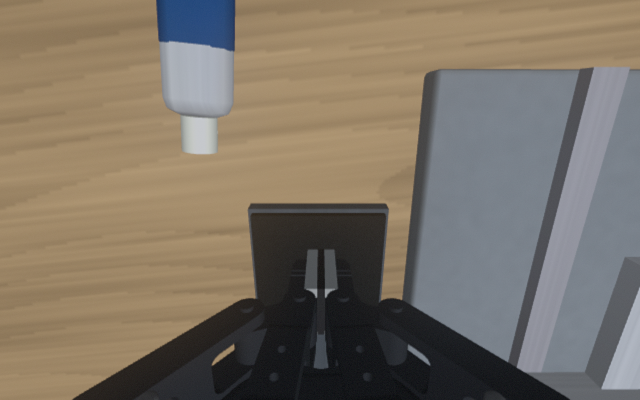

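```bash
python3 - <<'E'
from h import *
d3=np.array([np.cos(PSI),np.sin(PSI),0]); Y=np.pi/2+PSI; O=np.array([552.9,-183.4,0])
q=np.array(arm.get_position())
arm.move_linear([q[0]+9*d3[0],q[1]+9*d3[1],173+66],speed=40); arm.move_linear([q[0],q[1],340],speed=150)
arm.move_gripper(60)
H=O+38.3*d3
arm.reach(list(H+[0,0,340]),rot(Y))
arm.dwell(.3); snap("scene","s10")
arm.move_linear(list(H+[0,0,226]),speed=120); print(arm.get_contact_force())
arm.move_gripper(0,effort=40); print("gap",arm.get_finger_gap())
p=np.array(arm.get_position())
arm.move_linear(list(p-d3*130),speed=60); print(arm.get_contact_force(),arm.get_finger_gap())
r=arm.move_linear(list(p-d3*169),speed=35,until_force=14)
q=np.array(arm.get_position()); print(r,(q-p)@d3,arm.get_contact_force(),arm.get_finger_gap())
arm.move_gripper(60)
q=arm.get_position(); arm.move_linear([q[0],q[1],340],speed=150)
arm.reach([435,-178,430],rot(Y)); snap("wrist","w10"); snap("scene","s11"); print(arm.get_time_s())
for nm in("s10","s11"):
    i=load(nm)["image"][130:260,170:340]
    cv2.imwrite(f"pics/{nm}c.png",cv2.cvtColor(cv2.resize(i,None,fx=3.5,fy=3.5,interpolation=cv2.INTER_CUBIC),cv2.COLOR_RGB2BGR))
E
```

```text
[-0.31888958  0.71410163  0.25419143]
gap 25.004572540298877
[2.37755366 0.79230833 4.0859854 ] 25.033225788954592
True -165.5311854949356 [-0.64055157  0.20240602  3.32719988] 24.970886405531004
54.8
```

View pics/w10.png

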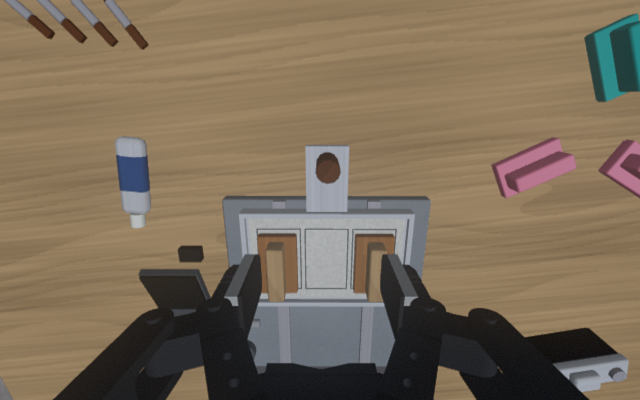

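View pics/s10c.png

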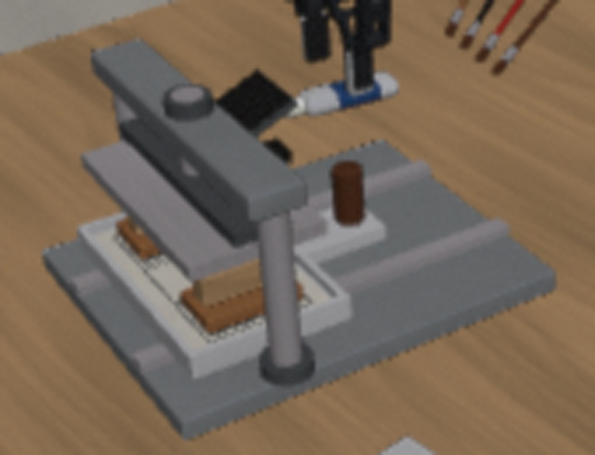

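View pics/s11.png

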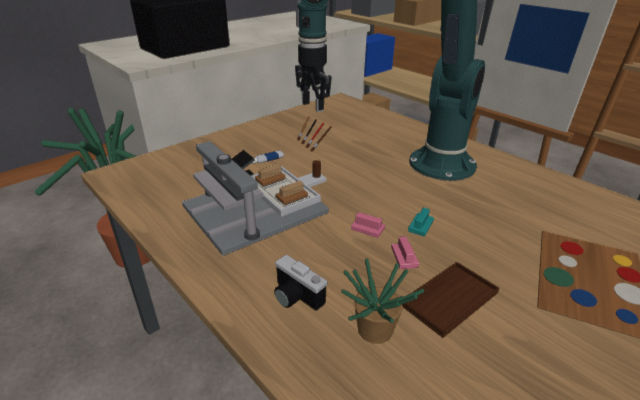

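```bash
python3 - <<'E'
from h import *
arm.reach([425,374,430],rot(np.pi/2)); s=snap("wrist","w11")
im=s["image"].astype(int); m=(im.max(2)<140)&(im[...,0]>1.5*im[...,2])
m[:, :150]=0; m[330:]=0; m[:,500:]=0
c=blobs(im,m,3000)[0]; q=cv2.approxPolyDP(cv2.convexHull(c),8,True)[:,0]; print(q.tolist(),cv2.contourArea(c))
X=ray(s,q,16)[:,:2].astype(np.float32); print(np.round(X),cv2.minAreaRect(ray(s,c[:,0],16)[:,:2].astype(np.float32)))
for y in (0,np.pi): print(arm.ik([460,375,330],rot(y-.03)),arm.ik([520,375,199],rot(y-.03)))
E
```

```text
[[284, 157], [374, 163], [359, 299], [282, 296]] 11747.0
[[415. 327.]
 [422. 439.]
 [622. 428.]
 [616. 316.]] ((517.9287109375, 377.4729309082031), (114.27046966552734, 203.24551391601562), 87.44648742675781)
[-1.28519957  0.6536553   0.77859359  1.99288941 -0.66300808  0.76680441
 -0.13853102] [-1.08828731  0.85795865  0.60086393  1.93070602 -0.82852081  0.61918804
  0.02913706]
[-0.78724928  0.52207649  0.03733665  1.97162401 -0.03082761  0.64842221
  2.38128358] [-0.70889893  0.7570804   0.01970207  1.91327846 -0.02979215  0.47151027
  2.44355788]
```

View pics/w11.png

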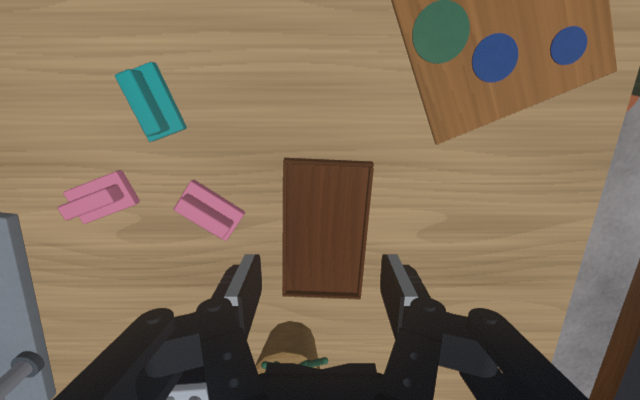

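```bash
python3 - <<'E'
from h import *
Y=np.pi/2+PSI; ty=-0.045; T=np.array([519,376.]); tx=np.array([np.cos(ty),np.sin(ty)])
for (b,k) in (((559.18,-125.15),0),((545.93,-244.57),-60)):
    pick(*b,PSI,zb=40,safe=340)
    place(*(T+k*tx),np.pi+ty,5,safe=340)
arm.reach([400,300,430],rot(np.pi/2)); snap("wrist","w12"); snap("top","t12"); snap("scene","s12"); print(arm.get_time_s())
E
```

```text
pick gap 18.71396430216684 [ 0.12594287  0.26934326 -0.12257125]
 lifted gap 18.492379284818806 [-0.09067836  0.86470734 -1.13782712]
 over gap 18.38368110784556 [ 0.9167631   0.97376014 -1.71416631]
 placed True [518.96789304 376.02205949 200.09441518] 18.763380116582244
pick gap 18.479115043458712 [-0.51395016  0.29318173 -0.58793486]
 lifted gap 18.913491545373883 [-1.14076013  0.36481097 -1.56061088]
 over gap 18.411098865493663 [-0.7026958  -1.17298868 -1.43672149]
 placed True [459.03182367 378.74791732 200.105892  ] 18.246765173569703
76.8167
```

View pics/w12.png

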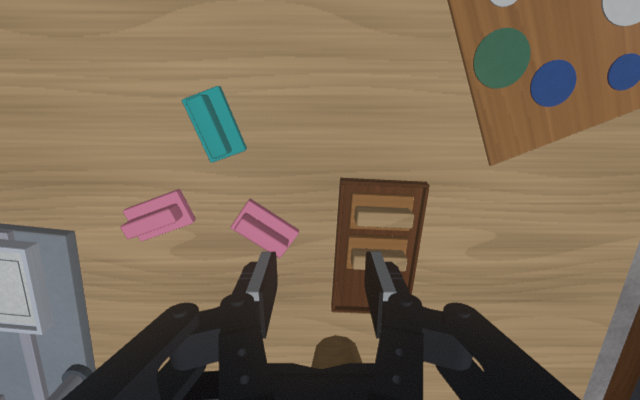

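View pics/t12.png

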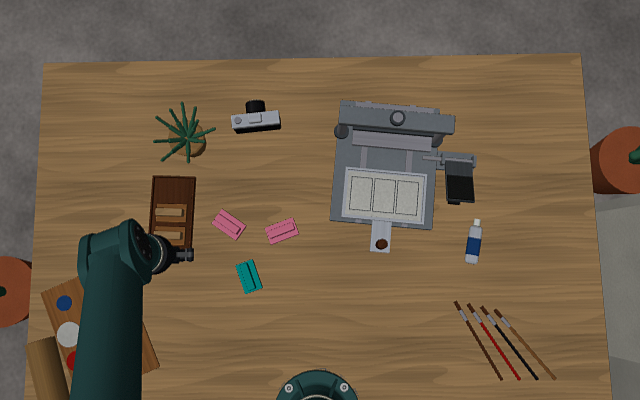

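View pics/s12.png

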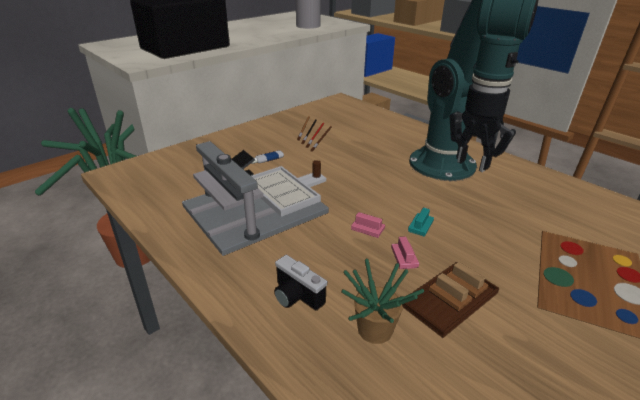

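```bash
python3 - <<'E'
from h import *
arm.reach([450,-100,430],rot(np.pi/2)); arm.dwell(2.0)
t=snap("top","t13"); print(arm.get_time_s())
big=cv2.resize(t["image"][90:290,140:300],None,fx=3,fy=3,interpolation=cv2.INTER_CUBIC)
cv2.imwrite("pics/t13c.png",cv2.cvtColor(big,cv2.COLOR_RGB2BGR))
s=snap("wrist","w13")
for o in outlines(s,(100,390,50,600)): print("outl",np.round(o,3))
E
```

```text
80.3583
outl [ 5.46419e+02 -2.43106e+02 -1.11000e-01  5.61850e+01  8.85140e+01]
outl [ 5.52768e+02 -1.83410e+02 -1.11000e-01  5.56560e+01  8.77680e+01]
outl [ 5.59707e+02 -1.23601e+02 -1.09000e-01  5.59610e+01  8.83440e+01]
```

View pics/t13c.png

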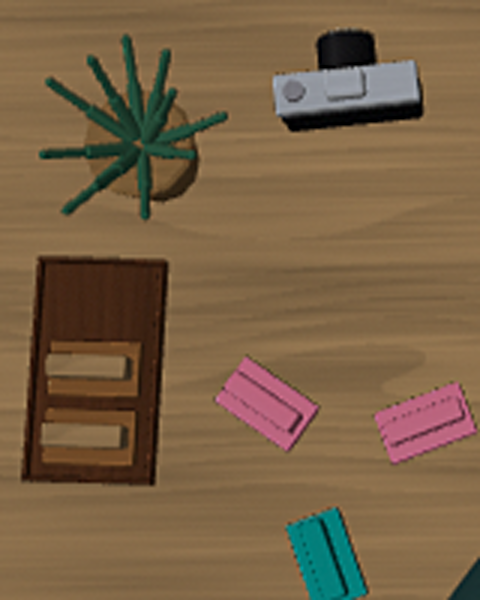

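```bash
python3 -c "
from plant import arm
arm.close_job()"
```

```text
the job is handed in; nothing more can be done
```

I embossed the card with the only two natural-wood blocks on the table and handed the job in at about 80 s. The pink and turquoise look-alikes were not touched.

- **Bed and blocks:** I drew the bed out to its stop and stood the blocks on outline0 and outline2. My first placement on outline0 measured about 1.5 mm off to the side, so I set it again. After that both blocks measured within about 1 mm of their outlines.
- **Pressing:** I pushed the bed in 165.7 mm to its stop. I pressed the pedal until it sat hard on its stop at 35 mm height, with about 24 N, and held it for just over 1 s. The scene camera showed the plate down on the blocks. My first push on the pedal stopped with the force settled at about 11 N at the same height, so I pressed further to be sure it was on the stop.
- **Unloading:** I let the pedal up, drew the bed 165.5 mm back to its stop and set both blocks in the tray.
- **Last checks:** The last pictures, taken about 2 s after the arm moved clear, show both blocks flat and handle up, side by side in the tray. The outlines read within 0.2 mm of their first fully-out positions, so the bed is fully out. The plant, camera and paint tube look unmoved. I saw no grip slip and no knocked block.
- **Disagreement:** Three views put the tray's centre 3–4 mm apart in y. I aimed between them, and the blocks have about 12 mm of room each way.

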